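# Stand a kit case heavy end down

## Task

Lift the green kit case by its orange handle, well clear of the bench, and see which end dips: its heavy contents are at that end, and nothing on the outside shows it. Then stand the case on that heavy end, upright, wholly on the white packing mat with the red border, and let go. Leave the blue case where it is.

Things in the scene. Friction and masses are not known exactly. Their poses are not given: they have to be found in the camera images.
- green_case: Dark green closed box, 140 mm long (x), 46 wide (y), 48 tall (z), 0.5 to 0.7 kg; origin: centre of its underside. Either end (+x or -x) may hold the hidden weight. The handle's hinge axis runs along y, 55 mm above the origin; it turns easily, 1.75 rad either way. Hung by the handle, the heavy end dips 35 to 60 degrees, no more; on end the hinge is 70 mm above the mat.
- green_case_grip (a point): Grasp point on the orange handle: an upright U across the case, 55 mm wide over its two flat arms (16 mm along x). Pinch both arms from outside, closing along y, from above. 45 mm above the hinge axis, 100 mm above the bench at the start, where its axes are the case's; the handle's top is 17 mm higher. Held, the handle stays upright and the case swings about the hinge.
- mat: White packing mat with a red border, fixed, 150 x 150 mm, 3 mm thick; origin: centre of its underside. To stand the hanging case here: rest the low edge of its dipped end on the mat, then carry the handle over that edge, towards the dipped end's side (hinge on an 89 mm arc about the edge), until upright; the former underside then faces back.
- blue_case: Bystander to leave alone: a blue case of the same shape and size with a grey handle, lying on the bench. Origin: centre of its underside; x along its length.
Mind the look-alikes: they are no part of the job. What is shaped like the green_case but pink is not meant. Several things have the shape of the mat; the one meant has the colours described above.

How it is judged:
By the outcome, as a careful person would: the job done as asked, in the order asked, and still so for the second after the job is handed in, with the robot touching nothing.
It also fails if it takes over 51 s, if anything falls off the work surface, if the arm or the gripper's body presses on something with over 40 N, if the wrist force passes 120 N, or if a joint passes its speed limit or range.

## Robot

A 6-joint arm with a two-finger parallel gripper is mounted at the origin on the work surface. World frame = base frame: x ahead of the robot, y to its left, z up, the work surface at z = 0. Lengths are in mm, angles in rad, forces in N, time in s.
With the tool pointing down it reaches from about 350 to 775 mm from the base axis. Payload 7.3 kg.
Tool frame: the origin (TCP) lies on the front face of the gripper's body, between the roots of the fingers; the fingertips stand 66 mm ahead of it and the grasp point (between the pads) lies 47 mm ahead of it (bot.tcp_to_grasp is the z of the grasp point in the tool frame, in mm); z points along the fingers, y is the direction in which the jaws open and shut (so a half turn about z gives the same grasp; the last joint's range is limited). The gripper opens to 92 mm and grips with 3 to 60 N. Pads are 19 mm wide; open, the fingers measure 130 mm over their backs; the gripper's body (75 mm by 190 mm) begins 47 mm behind the grasp point.
Start: joints at [-1.262, 0.342, 1.524, -0, 1.275, -0.146], TCP at [230.646, -471.637, 292.241] pointing down, gripper open.
Joint ranges: [-2.53, 2.53], [-0.77, 2.02], [0.04, 2.7], [-1, 4.14], [0.28, 2.66], [-3.11, 3.11]. Speed limits (rad/s): [2.57, 2.57, 3.14, 3.14, 3.14, 3.14].

## Interface

Orientations are given as [roll, pitch, yaw] about the fixed x, y, z axes, in that order (R = Rz(yaw) Ry(pitch) Rx(roll)).
In Python, from plant import bot gives the robot as it stands.
- The arm moves only by the tool carry_out, never from a script. Its argument "deltas" is a list that holds one entry, the list of rows, each a list of 4 numbers: the shift along the tool's x, y, z in mm, then the turn about the tool's z in units of 5 degrees (1.0 is 5 degrees). A call has 1 to 20 rows; each row is the pose to reach, as a shift and turn from the pose commanded when the call began, along the tool's axes at that moment; what a row does not reach only later rows make up. A row lasts 1/10 s, in which the tool goes at most 50 mm and 8.59 degrees, less where a joint would pass 70% of its speed; a pose out of reach is approached as far as the arm can. A call with a gripper value outside its range is refused whole. "fingers" is the finger opening in mm, from 0 to 91.8, set as the call begins (left out, the last holds). The fingers move at their own pace and stop on an object; the grip force is fixed at half the most. Time passes only in rows, so rows that repeat a pose let the fingers close. It gives the time, the measured TCP pose, the force and the opening at its end, in the units of the state.
- bot.get_obs(): the state, without advancing time (a new reading comes with each control period).
- bot.capture(name): name is "scene" or "side" or "wrist"; returns (picture, depth): 384x512x3 uint8, blue, green, red; 384x512 float32, mm along the optical axis (not along the pixel's ray), 0 where there is no reading.
- bot.camera_model(name): a dict with "K" (3x3 intrinsics, pixels), "camera_from_world" (4x4, takes a point from world to camera coordinates). Camera axes: x right, y down, z forward; pixel columns grow to the right and rows downward; lengths in mm; the calibration is good to about 2 mm. A picture is of the moment at which its call begins: read the wrist's pose just before it. camera_model takes no time and is no camera call; for the wrist camera it gives the pose at the moment of the call.
- bot.close_job(): hands the job in, once; it reports no verdict.
The state is a dict: "time": time; "joint_positions": joint angles; "dq": joint speeds; "tau": joint torques, N m; "tool_pos": TCP position; "tcp_rot": TCP orientation; "contact_force": force on the tool from outside, world axes, zero at the start; "moment": the same for the moment, N m; "grip_width": finger opening in mm.
Only numpy, scipy, OpenCV 4.12 (cv2) and the standard library are available. Lean on these libraries where they do the work, as an engineer would, in place of code of your own. Each camera call takes 0.05 s, during which the arm holds its last target. There are 200 camera calls.

## Working session

There is one attempt and no reset: what is moved stays moved. The work goes in short steps, Python scripts to look and compute and a tool call to move; the robot and the scene stay as the last step left them, time stands still between calls to the robot, and variables do not carry over. Pictures are saved under pics/ and viewed, about 8 in all and at most 12, crops included, and the job is handed in when it is done.

Besides the shell and the picture viewer there is one more tool, called after "Call:" as name(argument=value, ...) on one line, values as JSON. carry_out: Moves the arm, as the interface text tells. Its arguments: {"type":"object","properties":{"deltas":{"type":"array","items":{"type":"array","items":{"type":"array","items":{"type":"number"}}}},"fingers":{"type":"number"}},"required":["deltas"]}

```bash
ls; mkdir -p pics; cat > h.py <<'E'
import numpy as np, cv2
from plant import bot
def grab(n):
    cm=bot.camera_model(n); im,d=bot.capture(n); return im,d,np.array(cm["K"]),np.array(cm["camera_from_world"])
def pts(d,K,T):
    v,u=np.mgrid[:d.shape[0],:d.shape[1]]
    P=np.stack([(u-K[0,2])/K[0,0]*d,(v-K[1,2])/K[1,1]*d,d],-1)
    return (P-T[:3,3])@T[:3,:3]
E
python3 - <<'E'
from h import *
ims=[]
for n in("scene","side"):
    im,d,K,T=grab(n); np.savez(n,im=im,d=d,K=K,T=T); ims.append(im)
cv2.imwrite("pics/a.png",cv2.resize(ims[0],(800,600))); cv2.imwrite("pics/b.png",ims[1])
o=bot.get_obs(); print(o["time"],o["tool_pos"],o["tcp_rot"],o["grip_width"])
E
```

```text
pics
0.1 [ 230.5756902  -471.3581129   291.63078745] [-3.14024414e+00 -1.54444588e-04  4.54888935e-01] 91.49222391783152
```

View pics/a.png

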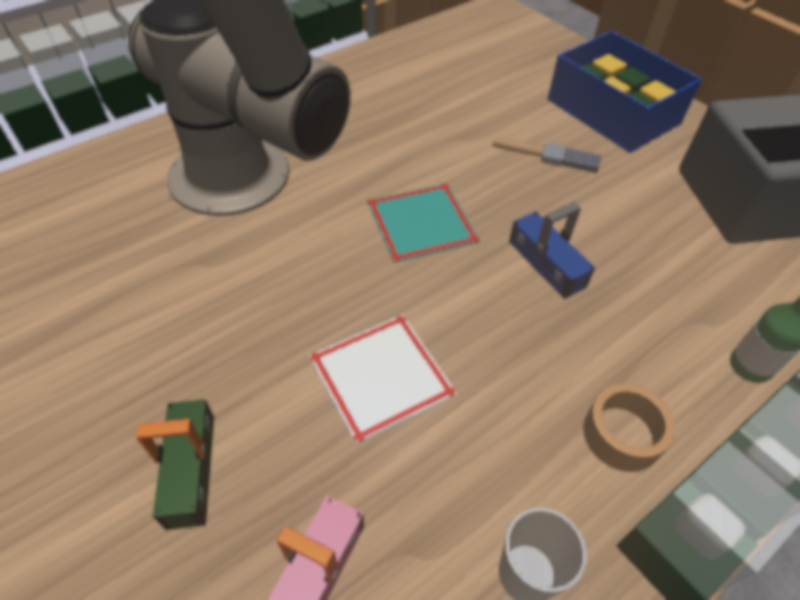

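View pics/b.png

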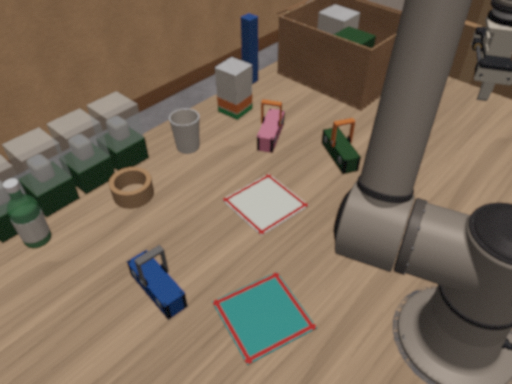

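The scene view shows the green case at about (183,465), handle at (170,430), and the white mat with corners (315,356), (402,319), (452,392) and (360,437). The pink case is near (320,550) and the blue case at (552,255). The side view agrees.

```bash
python3 - <<'E'
from h import *
z=np.load("scene.npz"); im,d,K,T=[z[k] for k in("im","d","K","T")]
P=pts(d,K,T)
s=.64
C=-T[:3,:3].T@T[:3,3]
c=[]
for u,v in [(315,356),(402,319),(452,392),(360,437)]:
    r=T[:3,:3].T@np.linalg.inv(K)@[u*s,v*s,1]; c.append((C+r*(3-C[2])/r[2])[:2])
c=np.array(c);print(c.round(),c.mean(0),[np.degrees(np.arctan2(*(c[(i+1)%4]-c[i])[::-1])).round(1) for i in range(4)])
hsv=cv2.cvtColor(im,cv2.COLOR_BGR2HSV)
box=np.zeros(d.shape,bool); box[245:345,80:145]=1
ok=box&(d>0)
g=ok&(abs(hsv[...,0].astype(int)-60)<25)&(hsv[...,1]>60)&(P[...,2]>42)&(P[...,2]<53)
o=ok&(hsv[...,0]<18)&(hsv[...,1]>170)&(P[...,2]>60)
for n,m in(("case",g),("handle",o)):
    q=P[m]; (x,y),(w,h),a=cv2.minAreaRect(q[:,:2].astype(np.float32)); print(n,m.sum(),(x,y),(w,h),a,np.percentile(q[:,2],[2,50,98]))
q=P[o];t=q[q[:,2]>110]; print(len(t), cv2.minAreaRect(t[:,:2].astype(np.float32)),t.mean(0))
z=np.load("side.npz"); im,d,K,T=[z[k] for k in("im","d","K","T")]
P=pts(d,K,T);hsv=cv2.cvtColor(im,cv2.COLOR_BGR2HSV)
box=np.zeros(d.shape,bool); box[110:180,310:370]=1
ok=box&(d>0)
g=ok&(abs(hsv[...,0].astype(int)-60)<25)&(hsv[...,1]>60)&(P[...,2]>42)&(P[...,2]<53)
o=ok&(hsv[...,0]<18)&(hsv[...,1]>170)&(P[...,2]>60)
for n,m in(("case",g),("handle",o)):
    q=P[m]; print(n,m.sum(),cv2.minAreaRect(q[:,:2].astype(np.float32)),np.percentile(q[:,2],[2,50,98]))
E
```

```text
[[ 424.  -83.]
 [ 445.   54.]
 [ 582.   34.]
 [ 562. -102.]] [503.39522132 -24.36215166] [np.float64(81.1), np.float64(-8.2), np.float64(-98.6), np.float64(172.0)]
case 1526 (472.42144775390625, -292.1081237792969) (45.568138122558594, 139.2295379638672) 59.924251556396484 [44.36438552 47.71822229 50.04675576]
handle 196 (474.3622131347656, -291.826416015625) (51.79740524291992, 12.708155632019043) 59.50672149658203 [107.51723853 116.36319759 118.6006067 ]
190 ((474.50848388671875, -291.58203125), (51.229312896728516, 12.681927680969238), 59.55256271362305) [ 473.56337272 -293.83059924  116.25939306]
case 473 ((468.4739685058594, -286.8095703125), (46.437164306640625, 136.94696044921875), 60.007625579833984) [43.54338254 47.78930325 50.84896743]
handle 86 ((468.95306396484375, -287.5102233886719), (54.17798614501953, 14.502862930297852), 56.482086181640625) [ 66.54168365  98.54063928 117.04710226]
```

Call:
carry_out(deltas=[[[20, -4, 3, 1], [55, -11, 8, 2.5], [95, -19, 15, 4], [135, -27, 23, 5.5], [175, -34, 30, 7], [215, -42, 36, 8.5], [255, -50, 40, 10], [285, -56, 42, 11], [296, -57, 42, 11.2], [296, -57, 42, 11.2], [296, -57, 42, 11.2]]], fingers=91.8)

```text
time: 1.2
tool_pos: [471.2, -290.4, 249.9]
tcp_rot: [3.141, 0.001, -0.521]
contact_force: [-1.2, 0.6, -0.5]
grip_width: 92.1
```

```bash
python3 - <<'E'
from h import *
o=bot.get_obs(); print(o["time"],o["tool_pos"],o["tcp_rot"],o["contact_force"])
im,d,K,T=grab("wrist"); np.savez("w1",im=im,d=d,K=K,T=T); cv2.imwrite("pics/c.png",im)
P=pts(d,K,T);hsv=cv2.cvtColor(im,cv2.COLOR_BGR2HSV)
ok=d>0
m=ok&(hsv[...,0]<18)&(hsv[...,1]>170)&(P[...,2]>110)
print(m.sum(),cv2.minAreaRect(P[m][:,:2].astype(np.float32)))
g=ok&(abs(hsv[...,0].astype(int)-60)<25)&(hsv[...,1]>60)&(P[...,2]>42)&(P[...,2]<53)
print(g.sum(),cv2.minAreaRect(P[g][:,:2].astype(np.float32)))
E
```

```text
1.2 [ 471.16547487 -290.42917327  249.88074775] [ 3.14134977e+00  8.64597624e-04 -5.21454554e-01] [-1.18474927  0.56729062 -0.53104346]
2312 ((553.8075561523438, -264.223876953125), (224.48133850097656, 45.372474670410156), 19.968425750732422)
5614 ((507.25823974609375, -232.87489318847656), (188.63507080078125, 140.63925170898438), 59.114540100097656)
```

View pics/c.png

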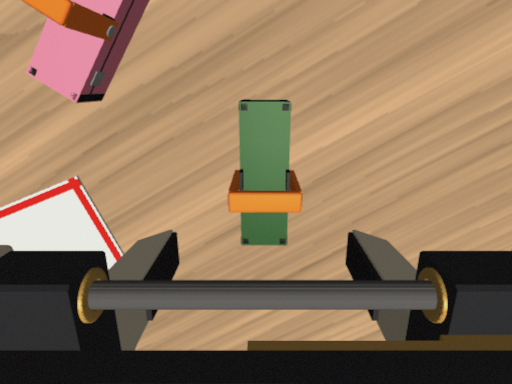

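The green case is centred and aligned, with the handle at (265,201) between the fingers. Next I'll measure the handle.

```bash
python3 - <<'E'
from h import *
z=np.load("w1.npz"); im,d,K,T=[z[k] for k in("im","d","K","T")]
P=pts(d,K,T);hsv=cv2.cvtColor(im,cv2.COLOR_BGR2HSV)
b=np.zeros(d.shape,bool); b[90:255,215:315]=1; b&=d>0
m=b&(hsv[...,0]<18)&(hsv[...,1]>170)&(P[...,2]>112)
print(m.sum(),cv2.minAreaRect(P[m][:,:2].astype(np.float32)),np.median(P[m][:,2]))
g=b&(abs(hsv[...,0].astype(int)-60)<25)&(hsv[...,1]>60)&(P[...,2]>40)&(P[...,2]<55)
print(g.sum(),cv2.minAreaRect(P[g][:,:2].astype(np.float32)))
E
```

```text
1466 ((470.877197265625, -293.86236572265625), (53.85222625732422, 16.137474060058594), 59.704463958740234) 115.82745732017597
5623 ((470.744384765625, -293.5974426269531), (45.31565475463867, 140.3623809814453), 59.9715461730957)
```

Call:
carry_out(deltas=[[[1, 3, 20, 0], [1, 3, 50, 0], [1, 3, 75, 0], [1, 3, 93, 0], [1, 3, 103, 0], [1, 3, 103, 0], [1, 3, 103, 0]]])

```text
time: 1.95
tool_pos: [470.9, -294.2, 147.9]
tcp_rot: [3.141, -0.001, -0.523]
contact_force: [-0.7, 0.3, 0.6]
grip_width: 91.8
```

Call:
carry_out(deltas=[[[0, 0, 0, 0], [0, 0, 0, 0], [0, 0, 0, 0], [0, 0, 0, 0], [0, 0, 0, 0], [0, 0, 0, 0], [0, 0, 0, 0], [0, 0, 0, 0]]], fingers=40)

```text
time: 2.75
tool_pos: [471.0, -293.4, 147.4]
tcp_rot: [-3.141, -0.0, -0.523]
contact_force: [0.1, 1.8, 1.8]
grip_width: 54.9
```

Gripped at 54.9 mm. Now I'll lift smoothly and let any swing settle.

Call:
carry_out(deltas=[[[0, 0, -3, 0], [0, 0, -9, 0], [0, 0, -18, 0], [0, 0, -28, 0], [0, 0, -40, 0], [0, 0, -52, 0], [0, 0, -64, 0], [0, 0, -76, 0], [0, 0, -88, 0], [0, 0, -100, 0], [0, 0, -112, 0], [0, 0, -124, 0], [0, 0, -136, 0], [0, 0, -146, 0], [0, 0, -154, 0], [0, 0, -158, 0], [0, 0, -160, 0], [0, 0, -160, 0], [0, 0, -160, 0], [0, 0, -160, 0]]])

```text
time: 4.75
tool_pos: [470.8, -293.4, 306.7]
tcp_rot: [-3.141, 0.001, -0.523]
contact_force: [0.1, -0.5, -6.1]
grip_width: 54.9
```

```bash
python3 - <<'E'
from h import *
o=bot.get_obs(); print(o["time"],o["tool_pos"],o["contact_force"])
A=grab("scene")[0]; B=grab("side"); W=grab("wrist")[0]
np.savez("s2",im=B[0],d=B[1],K=B[2],T=B[3])
cv2.imwrite("pics/d.png",np.hstack([cv2.resize(A[150:370,40:260],(400,400)),cv2.resize(B[0][20:200,270:450],(400,400))]))
E
```

```text
4.75 [ 470.77158619 -293.39328429  306.73315274] [ 0.0708091  -0.5309189  -6.14260972]
```

View pics/d.png

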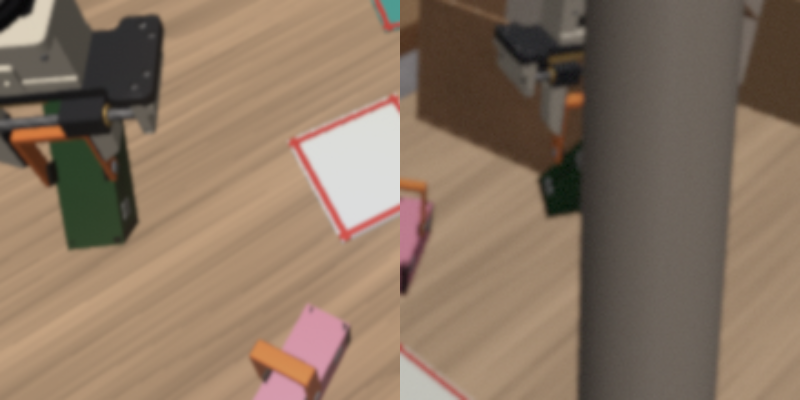

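The green case hangs at about (95,180) in the left crop, and the arm mostly hides it from the side camera. I'll measure the tilt from depth.

```bash
cat > tilt.py <<'E'
from h import *
def tilt(n="scene",box=None):
    o=bot.get_obs(); im,d,K,T=grab(n); P=pts(d,K,T);hsv=cv2.cvtColor(im,cv2.COLOR_BGR2HSV)
    g0=np.array(o["tool_pos"]); yw=o["tcp_rot"][2]; u=np.array([np.cos(yw),np.sin(yw),0]);w=np.array([-u[1],u[0],0])
    Q=P-(g0-[0,0,92]) # from the hinge
    a,b,z=Q@u,Q@w,Q[...,2]
    m=(d>0)&(abs(hsv[...,0].astype(int)-60)<25)&(hsv[...,1]>60)&(abs(a)<100)&(abs(b)<17)&(z<40)&(z>-110)
    A,Z=a[m],z[m]
    print(n,o["time"],o["tool_pos"].round(1),o["contact_force"].round(1),m.sum())
    h,e=np.histogram(A,bins=np.arange(-100,101,10)); 
    print([(int(e[i]),int(h[i]),int(np.median(Z[(A>=e[i])&(A<e[i+1])]))) for i in range(20) if h[i]>3])
    return im
E
python3 - <<'E'
from tilt import *
for n in("scene","scene","side","wrist"): im=tilt(n)
E
```

```text
scene 4.9 [ 470.8 -293.5  307. ] [-0.8  0.3 -5.9] 1322
[(-50, 26, 35), (-40, 14, 32), (-30, 17, 11), (-20, 174, 4), (-10, 209, -6), (0, 229, -17), (10, 235, -29), (20, 217, -40), (30, 201, -51)]
scene 4.95 [ 470.9 -293.5  307. ] [ 0.8 -0.1 -6.7] 1324
[(-50, 23, 36), (-40, 14, 33), (-30, 13, 11), (-20, 173, 5), (-10, 219, -6), (0, 226, -17), (10, 233, -28), (20, 218, -40), (30, 204, -51)]
side 5.0 [ 470.9 -293.5  307.1] [-0.3 -0.3 -6.8] 23
[(-40, 4, -44), (-30, 6, -55), (-20, 9, -68), (-10, 4, -75)]
wrist 5.05 [ 470.9 -293.5  307.1] [ 0.5  0.9 -6.1] 7318
[(-50, 1020, 36), (-40, 552, 31), (-20, 1052, 4), (-10, 1145, -6), (0, 1032, -17), (10, 911, -29), (20, 842, -40), (30, 721, -51), (40, 43, -58)]
```

Depth from the scene and wrist cameras agrees: the +u end (away from base, −30°) dips about 48°. I'll carry the case over the mat with a smooth profile and lower part of the way.

Call:
carry_out(deltas=[[[0, 0, 0, 0], [-1, -2, 1, 0], [-4, -7, 2, 0], [-8, -14, 5, 0], [-14, -26, 9, 0], [-22, -41, 14, 0], [-32, -58, 20, 0], [-43, -79, 27, 0], [-55, -101, 35, 0], [-68, -125, 43, 0], [-81, -148, 51, 0], [-93, -170, 58, 0], [-104, -191, 65, 0], [-114, -209, 71, 0], [-122, -224, 76, 0], [-128, -235, 80, 0], [-132, -243, 83, 0], [-135, -247, 85, 0], [-136, -249, 86, 0], [-136, -249, 87, 0]]])

```text
time: 7.1
tool_pos: [477.4, -10.0, 220.3]
tcp_rot: [3.142, -0.0, -0.523]
contact_force: [0.5, -0.0, -6.1]
grip_width: 54.8
```

Call:
carry_out(deltas=[[[0, 0, 0, 0], [0, 0, 0, 0], [0, 0, 0, 0], [0, 0, 0, 0], [0, 0, 0, 0], [0, 0, 0, 0], [0, 0, 0, 0], [0, 0, 0, 0]]])

```text
time: 7.9
tool_pos: [477.3, -9.9, 220.2]
tcp_rot: [3.142, -0.0, -0.523]
contact_force: [-0.0, -0.4, -6.7]
grip_width: 54.8
```

```bash
python3 - <<'E'
from tilt import *
im=tilt("scene"); w=tilt("wrist"); s=tilt("side")
cv2.imwrite("pics/e.png",np.hstack([cv2.resize(im[110:310,150:350],(400,400)),cv2.resize(s[100:300,180:380],(400,400))]))
E
```

```text
scene 7.9 [477.3  -9.9 220.2] [-0.  -0.4 -6.7] 715
[(-50, 20, 39), (-30, 40, 13), (-20, 136, 5), (-10, 136, -5), (0, 135, -17), (10, 128, -29), (20, 118, -40)]
wrist 7.95 [477.3  -9.8 220.2] [-0.7  1.  -6.1] 7223
[(-50, 916, 37), (-40, 594, 32), (-20, 1051, 4), (-10, 1149, -6), (0, 1040, -18), (10, 914, -29), (20, 831, -41), (30, 728, -52)]
side 8.0 [477.3  -9.8 220.2] [-0.8  0.4 -7.1] 287
[(-90, 81, 20), (-80, 108, 28), (-70, 81, 36), (-60, 11, 38), (-50, 4, -31)]
```

View pics/e.png

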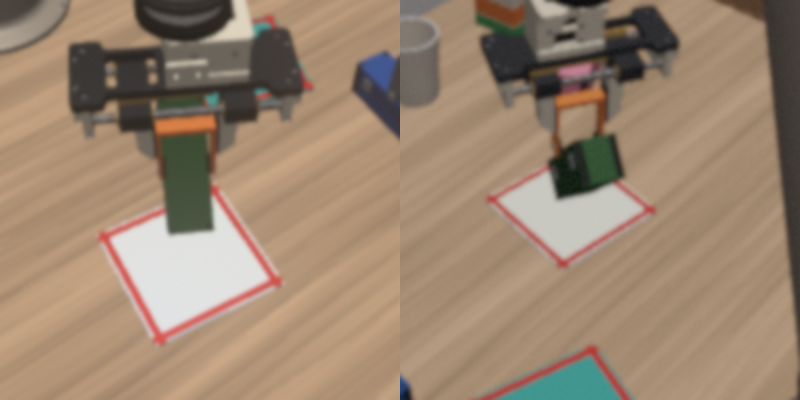

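The case hangs over the white mat with the dipped end at (190,232) in the left crop, and it will touch down inside the border. Lowering until it touches.

Call:
carry_out(deltas=[[[0, 0, 4, 0], [0, 0, 12, 0], [0, 0, 20, 0], [0, 0, 27, 0], [0, 0, 31, 0], [0, 0, 33, 0], [0, 0, 34, 0], [0, 0, 35, 0], [0, 0, 36, 0], [0, 0, 37, 0], [0, 0, 37, 0], [0, 0, 37, 0]]])

```text
time: 9.25
tool_pos: [477.7, -10.0, 183.9]
tcp_rot: [-3.141, -0.002, -0.522]
contact_force: [-0.5, -0.1, 0.7]
grip_width: 55.2
```

It has touched: the 6 N hanging load is gone. Now the arc, first part.

Call:
carry_out(deltas=[[[2, 0, 0, 0], [5, 0, 0, 0], [9, 0, 0, 0], [13, 0, 0.3, 0], [17, 0, 0.8, 0], [21, 0, 1.4, 0], [25, 0, 2.2, 0], [29, 0, 3.2, 0], [33, 0, 4.4, 0], [36, 0, 5.4, 0], [39, 0, 6.5, 0], [41, 0, 7.4, 0], [43, 0, 8.3, 0], [43, 0, 8.3, 0], [43, 0, 8.3, 0]]])

```text
time: 10.75
tool_pos: [514.7, -31.4, 175.0]
tcp_rot: [-3.142, -0.0, -0.523]
contact_force: [3.3, -2.1, 4.5]
grip_width: 54.8
```

```bash
python3 - <<'E'
from tilt import *
im=tilt("scene"); w=tilt("wrist"); s=tilt("side")
cv2.imwrite("pics/f.png",np.hstack([cv2.resize(im[110:310,150:350],(400,400)),cv2.resize(s[100:300,180:380],(400,400))]))
E
```

```text
scene 10.75 [514.7 -31.4 175. ] [ 3.3 -2.1  4.5] 0
[]
wrist 10.8 [514.7 -31.3 175. ] [ 3.3 -1.8  3.8] 3857
[(-20, 497, 15), (-10, 2283, -7), (0, 1077, -51)]
side 10.85 [514.7 -31.3 175. ] [ 2.  -1.3  4.4] 387
[(-70, 95, 28), (-60, 163, -5), (-50, 127, -50)]
```

View pics/f.png

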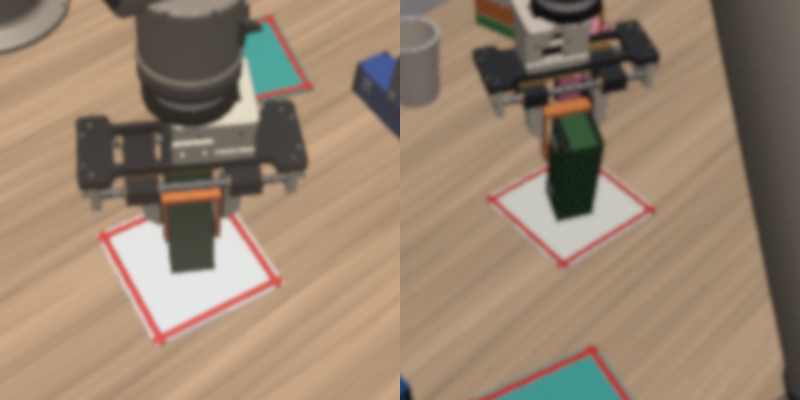

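The case is nearly upright, about 13° short, with its foot well within the mat (right crop, foot at about (575,215)). I'll finish the arc.

Call:
carry_out(deltas=[[[3, 0, 1.5, 0], [6, 0, 3, 0], [9, 0, 5, 0], [12, 0, 6.8, 0], [14, 0, 8.2, 0], [16, 0, 9.4, 0], [17.5, 0, 10.3, 0], [17.5, 0, 10.3, 0], [17.5, 0, 10.3, 0], [17.5, 0, 10.3, 0]]])

```text
time: 11.9
tool_pos: [529.3, -39.7, 165.1]
tcp_rot: [3.142, 0.001, -0.522]
contact_force: [0.3, 1.1, 9.3]
grip_width: 55.1
```

```bash
python3 - <<'E'
from tilt import *
w=tilt("wrist"); s=tilt("side")
cv2.imwrite("pics/g.png",np.hstack([cv2.resize(w,(400,300)),cv2.resize(s[120:270,190:390],(400,300))]))
E
```

```text
wrist 11.9 [529.3 -39.7 165.1] [0.3 1.1 9.3] 3024
[(-10, 3024, -6)]
side 11.95 [529.3 -39.7 165.1] [ 0.6 -0.2  9.5] 467
[(-60, 467, -8)]
```

View pics/g.png

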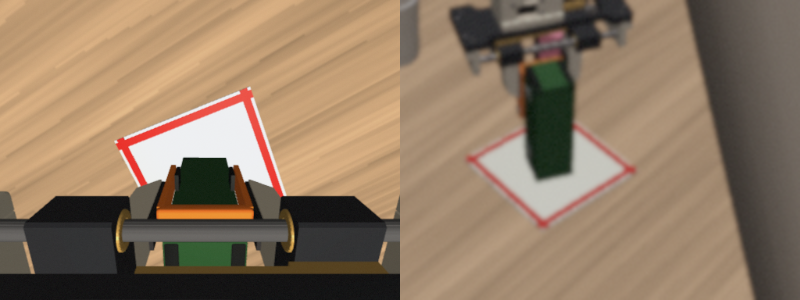

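Upright: the former top is a vertical plane 7 mm behind the hinge, as expected. I'll ease the press, open, and withdraw straight up.

Call:
carry_out(deltas=[[[0, 0, -0.5, 0], [0, 0, -1, 0], [0, 0, -1, 0], [0, 0, -1, 0]]])

```text
time: 12.4
tool_pos: [529.1, -39.6, 165.2]
tcp_rot: [3.141, 0.002, -0.523]
contact_force: [-0.2, 2.3, 4.2]
grip_width: 55.1
```

Call:
carry_out(deltas=[[[0, 0, 0, 0], [0, 0, 0, 0], [0, 0, 0, 0], [0, 0, 0, 0], [0, 0, 0, 0], [0, 0, 0, 0], [0, 0, 0, 0], [0, 0, 0, 0], [0, 0, 0, 0]]], fingers=85)

```text
time: 13.3
tool_pos: [529.8, -40.1, 165.6]
tcp_rot: [3.142, -0.0, -0.523]
contact_force: [0.4, -0.6, -0.4]
grip_width: 84.9
```

Call:
carry_out(deltas=[[[0, 0, -3, 0], [0, 0, -9, 0], [0, 0, -18, 0], [0, 0, -30, 0], [0, 0, -45, 0], [0, 0, -65, 0], [0, 0, -90, 0], [0, 0, -115, 0], [0, 0, -140, 0], [0, 0, -160, 0], [0, 0, -170, 0], [0, 0, -170, 0], [0, 0, -170, 0]]])

```text
time: 14.6
tool_pos: [529.4, -40.0, 335.1]
tcp_rot: [3.141, 0.001, -0.523]
contact_force: [-0.5, 0.4, -0.3]
grip_width: 85.0
```

```bash
python3 - <<'E'
from h import *
ims=[];
for n in("scene","wrist","side"):
    im,d,K,T=grab(n); ims.append(im)
    P=pts(d,K,T);hsv=cv2.cvtColor(im,cv2.COLOR_BGR2HSV)
    g=(d>0)&(abs(hsv[...,0].astype(int)-60)<25)&(hsv[...,1]>60)&(np.hypot(P[...,0]-503,P[...,1]+24)<90)
    q=P[g&(P[...,2]>138)&(P[...,2]<150)]
    print(n,g.sum(),len(q),cv2.minAreaRect(q[:,:2].astype(np.float32)) if len(q)>20 else "",np.median(q[:,2]) if len(q) else "")
A,W,S=ims
cv2.imwrite("pics/h.png",np.hstack([cv2.resize(A[110:310,150:350],(400,400)),cv2.resize(S[100:300,180:380],(400,400))]))
o=bot.get_obs(); print(o["time"],o["tool_pos"],o["contact_force"],o["grip_width"])
E
```

```text
scene 340 315 ((503.49078369140625, -23.48623275756836), (29.55449104309082, 46.05256271362305), 60.26173400878906) 142.869906971291
wrist 2341 1620 ((501.6896057128906, -24.31820297241211), (44.72805404663086, 48.47377014160156), 59.94505310058594) 141.96042067963344
side 1056 225 ((500.1078186035156, -17.09197998046875), (41.598114013671875, 44.256221771240234), 60.49952697753906) 142.93639556305055
14.75 [529.40009057 -39.96894009 334.45369785] [ 0.20035507 -0.38950081 -1.24482321] 84.76905390425111
```

View pics/h.png

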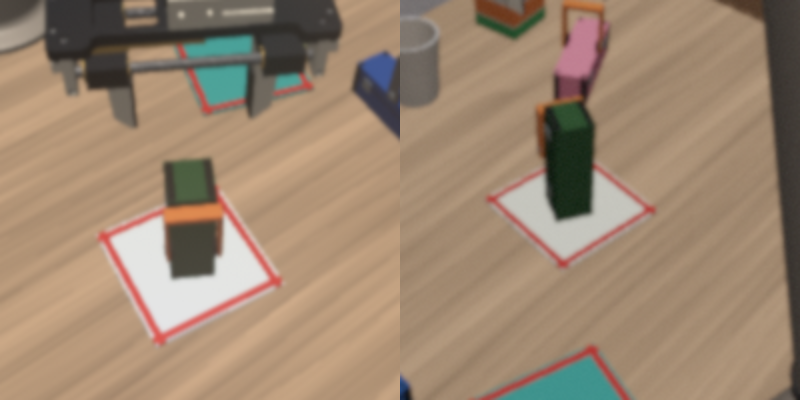

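The case stands free and upright, its top at 143 mm and its foot inside the red border; the gripper is clear of it. Handing in.

```bash
python3 -c "
from plant import bot
print(bot.close_job())"
```

```text
the job is handed in; nothing more can be done
None
```

The green case is standing upright on its heavy end on the white mat, released, and the job is handed in at about 15 s of the 51 s allowed.

- **Finding the heavy end:** I lifted the case by its orange handle until its lowest point was about 125 mm above the bench. The end pointing away from the base dipped about 48°, measured from both the scene and wrist cameras.
- **Standing it up:** I rested that end's low edge on the mat and carried the handle over the edge until the case was upright. Then I eased the load, opened the fingers and withdrew straight up.
- **Last checks:** The case's top is level at 142–143 mm, which matches its 140 mm length on the 3 mm mat. It is centred near (502, -24) mm, against about (503, -24) mm for the mat, so it is well inside the border.
- **Disagreement:** The side camera put the centre about 7 mm off in y, at (500, -17) mm. That leaves ample margin.
- **Gripper and blue case:** The gripper ended clear of the case with no contact force. The arm never went near the blue case.

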